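# Stopper freeze-dried vials with the ratchet bench press

### The arm

A 6-joint arm with a two-finger parallel gripper is mounted at the origin on a cart in front of the work surface, level with it; the furniture and walls round the work are solid. World frame = base frame: x ahead of the robot, y to its left, z up, the work surface at z = 0. Lengths are in m, angles in degrees, forces in N, time in s.
With the tool pointing down it reaches from about 0.4 to 0.825 m from the base axis. Payload 7 kg.
Tool frame: the origin (TCP) lies on the mounting face of the last link; the fingertips stand 178 mm ahead of it and the grasp point (between the pads) lies 159 mm ahead of it; z points along the fingers, y is the direction in which the jaws open and shut (so a half turn about z gives the same grasp; the last joint's range is limited). The gripper opens to 88 mm and grips with 3 to 60 N. Pads are 19 mm wide; open, the fingers measure 130 mm over their backs; the gripper's body (78 mm by 193 mm) begins 47 mm behind the grasp point.
Start: joints at [-53.222, 20.546, 0.682, 0, -70.136, -16.507], TCP at [0.234, -0.633, 0.405] pointing down, gripper open.
Joint ranges: [-176.03, 176.03], [-82.01, 121.73], [-58.28, 71.71], [-173.87, 95.51], [-174.79, -0.11], [-173.66, 173.66]. Speed limits (degrees/s): [136.94, 136.94, 172.46, 180, 180, 180].

### API

Orientations are given as [roll, pitch, yaw] about the fixed x, y, z axes, in that order (R = Rz(yaw) Ry(pitch) Rx(roll)).
In Python, from plant import r gives the robot as it stands. The module is installed in compiled form; this text tells all that it offers.
- The arm moves only by the tool carry_out, never from a script. Its argument "plan" is a list of rows, each a list of 3 entries, a list of its own where there are three numbers: the shift along the tool's x, y, z in m, then the turn, a rotation vector about the tool's x, y, z in degrees, then the closure in counts, from 0 (fully open) to 255 (shut). In form: [[[x, y, z], [ax, ay, az], hand], ...]. A call has 1 to 12 rows; each row shifts and turns the commanded pose from where the row before left it, along the tool's axes as they then stand; what a row does not reach is not made up. A row lasts 1/12 s, in which the tool goes at most 41.7 mm and 7.16 degrees, less where a joint would pass 70% of its speed; a pose out of reach is approached as far as the arm can. A call is refused whole if a number of a shift passes 0.0417 or a number of a turn 7.16, either way. A call with a gripper value outside its range is refused whole. The fingers move at their own pace and stop on an object; "grip_force" is the grip in N (left out, the last holds). Time passes only in rows, so rows that do not move let the fingers close. It gives the time, the measured TCP pose, the force and the opening at its end, in the units of the state.
- r.get_state(): the state, without advancing time (a new reading comes with each control period).
- r.capture(name): name is "side" or "top"; returns the picture (420x560x3 uint8, red, green, blue); there is no depth.
- r.get_calibration(name): a dict with "K" (3x3 intrinsics, pixels), "D" ([k1, k2, p1, p2, k3] as OpenCV has them; the pictures are not rectified), "rvec" (rotation vector, rad) and "tvec" (3), from world to camera coordinates, as OpenCV has them. Camera axes: x right, y down, z forward; pixel columns grow to the right and rows downward; lengths in m; the calibration is good to about 2 mm. A picture is of the moment at which its call begins. get_calibration takes no time and is no camera call.
- r.close_job(): hands the job in, once; it reports no verdict.
The state is a dict: "time_s": time; "joints": joint angles; "qd": joint speeds; "joint_torque": joint torques, N m; "tcp_pos": TCP position; "eef_rot": TCP orientation; "contact_force": force on the tool from outside, world axes, zero at the start; "moment": the same for the moment, N m; "gripper_width": finger opening in m.
Only numpy, scipy, OpenCV 4.12 (cv2) and the standard library are available. Lean on these libraries where they do the work, as an engineer would, in place of code of your own. Each camera call takes 0.05 s, during which the arm holds its last target. There are 200 camera calls.

### The job

Lay the loose lever's crosspiece in the socket of the ratchet head on top of the vial press, knob to the front, and let go, then take the lever again by its upright knob. Test the ratchet: swing the lever well back anticlockwise (seen from above), which must run loose and leave the pressing plate where it is, then swing it clockwise, which must grip; keep swinging to and fro until all four stoppers are pushed fully home in their vials, but stop there so that the rubber is not crushed. Leave the lever lying in the head and the things round about where they are.

Things in the scene. Friction and masses are not known exactly. Their poses are not given: they have to be found in the camera images.
- lever: Loose balanced steel lever, 198 mm long, 0.48 kg, flat underside. Origin: underside centre of its T crosspiece, 14 (x) x 36 (y) x 14 mm high, near the centre of mass. A square bar 12 mm wide and high runs from -112 to +55 mm along x; at -112 a boss 26 mm across with an upright black knob, at +55 a round weight 36 mm across, 34 high. It lies on the worktop, knob up, right of the press.
- lever_T (a point): Centre of the underside of the lever's crosspiece (the lever's origin).
- lever_hold (a point): Bar of the lever between crosspiece and knob, 38 mm from the crosspiece's centre and 6 mm above the underside: a good place to pinch across the 12 mm bar for carrying.
- lever_grip (a point): Middle of the lever's upright knob: black cylinder 25 mm across and 42 mm high (14.5 to 56.5 mm above the lever's underside), 112 mm from the crosspiece; it revolves freely on its pin.
- head_socket (a point): Centre of the socket floor in the ratchet head, on the screw axis, 151 mm above the worktop; turns with the head. Open-topped socket that takes the lever's crosspiece from straight above: pocket 19 (x) x 41 mm (y), 17 mm slots to -x and +x for the bar, walls 15 mm high, flared in the top 6 mm. A seated lever's axes are parallel to this point's, knob to -x (front).
- ratchet_head (a joint): Angle of the head, rad, anticlockwise (from above) positive, 0 with the slot to the press's front. Stops at -0.75 and 0.75. Clockwise its pawl grips the 20-tooth wheel and drives the screw, after idle take-up of up to one tooth (0.31 rad); anticlockwise it clicks round loose. Force at the knob: loose about 1 N, driving 3 to 5 N, 7 to 11 N past home.
- spindle (a joint): Angle of the press's screw and ratchet wheel in rad, positive clockwise seen from above, 0 at the start. One turn lowers the pressing plate by 20 mm (3.18 mm per rad). Stays put by its own friction.
- platen (a joint): Travel of the pressing plate downward, m, 0 at the start. It meets the stoppers after 3 mm and has them home after 8.8 to 9 mm (about 2.8 rad of screw); the rubber is then squeezed, and beyond 10.8 mm it is crushed.
- platen_edge (a point): Middle of the lower front edge of the aluminium pressing plate, 72.6 mm above the worktop at the start.
- press: Grey bench press for stoppering vials, fixed, 158 mm wide, 125 mm deep: base, two steel posts, grey crosshead (top at 127 mm), toothed wheel and dark ratchet head on top of it, pressing plate below it over four vials. Origin: on the vertical screw axis at worktop level; front is -x.
- stopper_1 (a joint): How far the front right vial's black rubber stopper (flange 20 mm across) has been pushed down, m. At 0 its flange stands about 6 mm above the glass lip; home at 0.0058.
- stopper_2 (a joint): How far the front left vial's black rubber stopper (flange 20 mm across) has been pushed down, m. At 0 its flange stands about 6 mm above the glass lip; home at 0.0058.
- stopper_3 (a joint): How far the back right vial's black rubber stopper (flange 20 mm across) has been pushed down, m. At 0 its flange stands about 6 mm above the glass lip; home at 0.0058.
- stopper_4 (a joint): How far the back left vial's black rubber stopper (flange 20 mm across) has been pushed down, m. At 0 its flange stands about 6 mm above the glass lip; home at 0.0058.
- dropper: White dropper bottle with dark tip, 25 mm across, 68 mm high; origin under its centre. Bystander.
- vial_white: White capped vial, 36 mm across, 66 mm high; origin under its centre. Bystander.
- flask: Conical flask, 64 mm across, 78 mm high; origin under its centre. Bystander.
- pipette: Pipette lying on the worktop, 227 mm long; origin under its centre. Bystander.
- tip_box: Box of pipette tips, 92 x 117 x 70 mm; origin under its centre. Bystander.

How it is judged (in metres and radians):
On the way, in this order (a step that is already met when the one before it is completed fails the run):
1. the lever lies in the ratchet head's socket, level, and has been let go (distance between lever_T and head_socket below 0.007 m and angle between lever's own z axis and vertical below 0.12 rad and contact force between lever and the fingers below 0.05 N and value of joint platen below 0.0015 m), for 0.2 s.
2. held by its knob, the lever has been swung back anticlockwise while the pressing plate stayed up (distance between lever_T and head_socket below 0.007 m and angle between lever's own z axis and vertical below 0.12 rad and distance between the grasp point and lever_grip below 0.04 m and value of joint ratchet_head above 0.35 rad and value of joint platen below 0.0015 m), for 0.05 s.
3. swung clockwise by its knob, the lever has gripped and begun to drive the pressing plate down (distance between lever_T and head_socket below 0.007 m and angle between lever's own z axis and vertical below 0.12 rad and distance between the grasp point and lever_grip below 0.04 m and value of joint platen above 0.002 m), for 0.1 s.
At the end, for the whole second after the job is handed in: All four stoppers are down at least 5.3 mm (home at 5.8), the pressing plate no more than 10.8 mm below its start; the lever lies released and at rest in the socket (crosspiece within 7 mm of its floor centre, tilt under 0.12 rad); every bystander is within 20 mm of where it stood (value of joint each of stopper_1, stopper_2, stopper_3, stopper_4 above 0.0053 m and value of joint platen below 0.0108 m and distance between lever_T and head_socket below 0.007 m and angle between lever's own z axis and vertical below 0.12 rad and contact force between lever and the fingers below 0.05 N and linear speed of lever below 0.01 m/s and distance of each of dropper, vial_white, flask, pipette, tip_box from where it was at the start of the episode below 0.02 m); the robot touches nothing.
It fails at once if the stoppers are crushed: the pressing plate goes down more than 10.8 mm (value of joint platen above 0.0108 m).
It fails at once if a bystander is knocked away: one moves more than 20 mm (distance of any of dropper, vial_white, flask, pipette, tip_box from where it was at the start of the episode above 0.02 m).
It also fails if it takes over 70 s, if anything falls off the work surface, if the arm or the gripper's body presses on something with over 40 N, if the wrist force passes 120 N, or if a joint passes its speed limit or range.

## Working session

There is one attempt and no reset: what is moved stays moved. The work goes in short steps, Python scripts to look and compute and a tool call to move; the robot and the scene stay as the last step left them, time stands still between calls to the robot, and variables do not carry over. Pictures are saved under pics/ and viewed, about 8 in all and at most 12, crops included, and the job is handed in when it is done.

Besides the shell and the picture viewer there is one more tool, called by a JSON object that holds its "api" and its "payload". carry_out: Moves the arm, as the interface text tells. Its arguments: {"type":"object","properties":{"plan":{"type":"array","items":{"type":"array"}},"grip_force":{"type":"number"}},"required":["plan"]}

```bash
mkdir -p pics
cat > h.py <<'E'
import numpy as np, cv2
from plant import r
def cal(n):
    c=r.get_calibration(n); return [np.array(c[k],float) for k in("K","D","rvec","tvec")]
def ray(n,uv):
    K,D,rv,t=cal(n); R=cv2.Rodrigues(rv)[0]
    p=cv2.undistortPoints(np.array(uv,float).reshape(-1,1,2),K,D).reshape(-1,2)
    d=np.c_[p,np.ones(len(p))]@R
    return (-R.T@t.reshape(3)),d
def plane(n,uv,z):
    c,d=ray(n,uv); return c+d*((z-c[2])/d[:,2])[:,None]
def proj(n,X):
    K,D,rv,t=cal(n); return cv2.projectPoints(np.array(X,float).reshape(-1,1,3),rv,t,K,D)[0].reshape(-1,2)
def snap(n,f):
    im=np.array(r.capture(n))[:,:,::-1].copy(); cv2.imwrite('pics/'+f,im); return im
E
python3 - <<'E'
from h import *
snap('top','t1.png');snap('side','s1.png')
print(r.get_state())
for n in('top','side'):
    print(ray(n,[[280,210]]))
E
```

```text
{'time_s': 0.1, 'joints': array([-5.32224467e+01,  2.05859489e+01,  6.39504244e-01, -1.65868695e-02,
       -7.01369526e+01, -1.65060841e+01]), 'qd': array([-0.05788776, -0.04451101,  0.03311585,  0.13048762,  0.02114953,
       -0.03843768]), 'joint_torque': array([-1.26188821e-03, -5.84164310e+01,  2.93749791e+01,  7.01554924e+00,
        1.01432964e-02, -5.50372965e-05]), 'tcp_pos': array([ 0.23378922, -0.63303246,  0.40383907]), 'eef_rot': array([ 1.79915609e+02, -8.74551562e-03, -1.59734171e+02]), 'contact_force': array([0.4842681 , 0.06862691, 0.24893352]), 'moment': array([ 0.02758211,  0.02533576, -0.03831253]), 'gripper_width': 0.08735136089464864}
(array([ 0.27771574, -0.10632796,  1.55879431]), array([[ 0.12244627,  0.00491028, -0.9924637 ]]))
(array([-0.12600603, -1.68423807,  0.84300183]), array([[ 0.31756061,  0.86658219, -0.38509844]]))
```

View pics/t1.png

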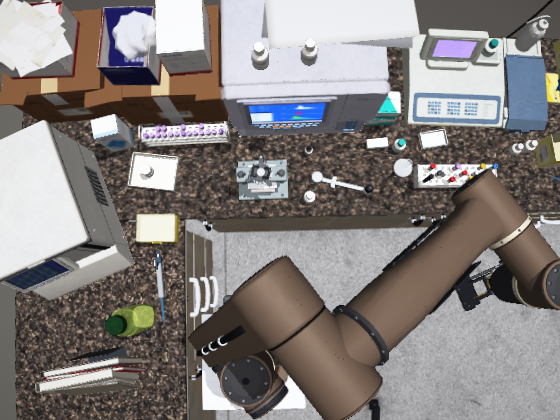

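View pics/s1.png

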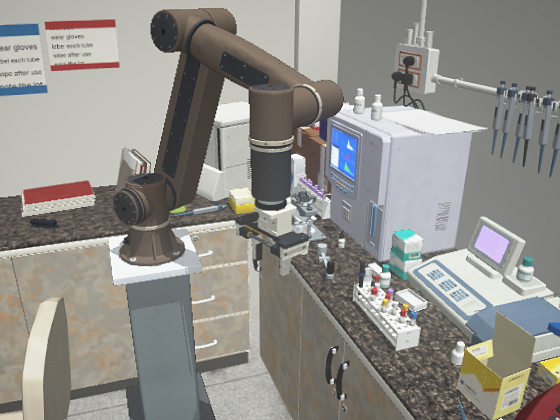

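The top view shows the press at about (262,180), with the lever to its right: weight near (318,177), knob near (369,189). In the side view the arm hides the press. I'll enlarge the top view.

Run:
```python
from h import *
im=cv2.imread('pics/t1.png')[145:215,225:385]
cv2.imwrite('pics/t1c.png',cv2.resize(im,None,fx=5,fy=5,interpolation=cv2.INTER_CUBIC))
print(plane('top',[[318,177],[369,189],[343,183]],0.01),plane('top',[[262,172]],.15))
```

```text
[[ 0.57173016 -0.22240066  0.01      ]
 [ 0.52900767 -0.38380982  0.01      ]
 [ 0.55036809 -0.30146763  0.01      ]] [[ 0.56409241 -0.04977485  0.15      ]]
```

View pics/t1c.png

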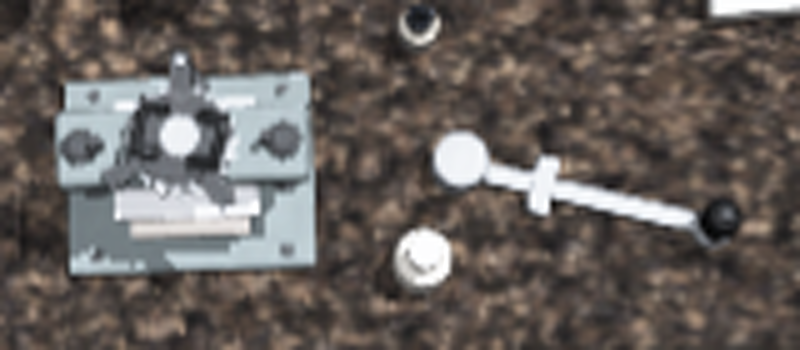

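Run:
```python
from h import *
f=lambda x,y:[225+(x+.5)/5-.5,145+(y+.5)/5-.5]
P=lambda x,y,z:plane('top',[f(x,y)],z)[0]
w=P(461,159,.034);t=P(543,186,.014);k=P(721,218,.0565)
print('w',w,'T',t,'k',k)
for a,b in((k,w),(k,t),(t,w)):
    print(np.hypot(*(b-a)[:2]),np.degrees(np.arctan2(*(b-a)[1::-1])))
for z in(.151,.166): print('head',P(180,136,z))
l,rr=P(82,147,.135),P(280,140,.135);print('posts',l,rr,(l+rr)/2,np.degrees(np.arctan2(rr[0]-l[0],-(rr[1]-l[1]))))
for c in((69,275),(315,264)): print('basefront',P(*c,.02))
print('other', P(422,262,.066),P(420,20,.06))
c,d=ray('top',[f(180,136)]);print(c)
# yaw tool y axis
from scipy.spatial.transform import Rotation as R
s=r.get_state(); print(R.from_euler('xyz',s['eef_rot'],degrees=True).as_matrix().round(4))
```

```text
w [ 0.56918227 -0.21689909  0.034     ] T [ 0.55428792 -0.26990509  0.014     ] k [ 0.52398156 -0.37497798  0.0565    ]
0.16441422856568322 74.0427724676189
0.10935624337105065 73.91076055643012
0.05505885197693042 74.30497125644426
head [ 0.56458987 -0.04575871  0.151     ]
head [ 0.56153323 -0.04640407  0.166     ]
posts [0.5628354  0.01268106 0.135     ] [ 0.56390579 -0.10374151  0.135     ] [ 0.5633706  -0.04553023  0.135     ] 0.5267619478972724
basefront [0.50393234 0.03164376 0.02      ]
basefront [ 0.50694016 -0.12362447  0.02      ]
other [ 0.49966566 -0.18852981  0.066     ] [ 0.65285162 -0.19259304  0.06      ]
[ 0.27771574 -0.10632796  1.55879431]
[[-9.381e-01 -3.464e-01 -7.000e-04]
 [-3.464e-01  9.381e-01  1.300e-03]
 [ 2.000e-04  1.500e-03 -1.000e+00]]
```

{"api": "carry_out", "payload": {"plan": [[[-0.0337,0.0166,0],[0,0,0],0],[[-0.0337,0.0166,0],[0,0,0],0],[[-0.0337,0.0166,0],[0,0,0],0],[[-0.0337,0.0166,0],[0,0,0],0],[[-0.0337,0.0166,0],[0,0,0],0],[[-0.0337,0.0166,0],[0,0,0],0],[[-0.0337,0.0166,0],[0,0,0],0],[[-0.0337,0.0166,0],[0,0,0],0],[[-0.0337,0.0166,0],[0,0,0],0],[[-0.0337,0.0166,0],[0,0,0],0],[[-0.0337,0.0166,0],[0,0,0],0],[[-0.0337,0.0166,0],[0,0,0],0]]}}

```text
time_s: 1.1
tcp_pos: [0.5451, -0.3045, 0.4044]
eef_rot: [180.0, -0.0, -159.7]
contact_force: [0.6, -0.8, -0.5]
gripper_width: 0.0876
```

{"api": "carry_out", "payload": {"plan": [[[0,0,0],[0,0,-6.71],0],[[0,0,0],[0,0,-6.71],0],[[0,0,0],[0,0,-6.71],0],[[0,0,0],[0,0,-6.71],0],[[0,0,0],[0,0,-6.71],0],[[0,0,0],[0,0,-6.71],0],[[0,0,0],[0,0,-6.71],0],[[0,0,0],[0,0,-6.71],0],[[0,0,0],[0,0,0],0],[[0,0,0],[0,0,0],0],[[0,0,0],[0,0,0],0]]}}

```text
time_s: 2.02
tcp_pos: [0.5441, -0.3062, 0.4044]
eef_rot: [180.0, 0.0, -106.3]
contact_force: [0.2, 0.3, 0.1]
gripper_width: 0.0873
```

Run:
```python
from h import *
im=snap('side','s2.png')
u=proj('side',[[.5636,-.046,.151]])[0];print(u)
x,y=int(u[0]),int(u[1])
c=im[max(0,y-60):y+60,max(0,x-80):x+80]
cv2.imwrite('pics/s2c.png',cv2.resize(c,None,fx=5,fy=5,interpolation=cv2.INTER_CUBIC));print(x-80,y-60,c.shape)
```

```text
[302.51660536 198.16092069]
222 138 (120, 160, 3)
```

View pics/s2c.png

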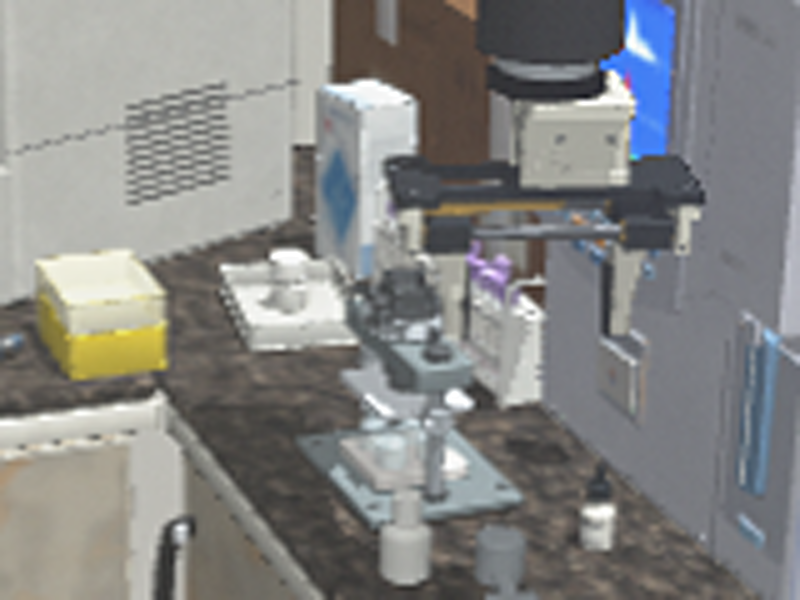

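The side crop shows the gripper with its body lying along the jaw direction. The head sits at crop (405,295) above the crosshead, with open space in front of it. Next I'll lower onto the bar and enlarge the head in the first top picture.

{"api": "carry_out", "payload": {"plan": [[[0,0,0.04],[0,0,0],0],[[0,0,0.04],[0,0,0],0],[[0,0,0.04],[0,0,0],0],[[0,0,0.04],[0,0,0],0],[[0,0,0.03],[0,0,0],0],[[0,0,0.02],[0,0,0],0],[[0,0,0.0135],[0,0,0],0],[[0,0,0],[0,0,0],0],[[0,0,0],[0,0,0],0]]}}

```text
time_s: 2.82
tcp_pos: [0.5441, -0.3062, 0.1806]
eef_rot: [179.9, -0.0, -106.2]
contact_force: [1.3, 0.2, 0.5]
gripper_width: 0.0877
```

Run:
```python
from h import *
im=cv2.imread('pics/t1.png')[150:202,232:292]
im=np.clip(im.astype(float)*1.5,0,255).astype('uint8')
cv2.imwrite('pics/t1h.png',cv2.resize(im,None,fx=11,fy=11,interpolation=cv2.INTER_LANCZOS4))
```

```text
(no output)
```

View pics/t1h.png

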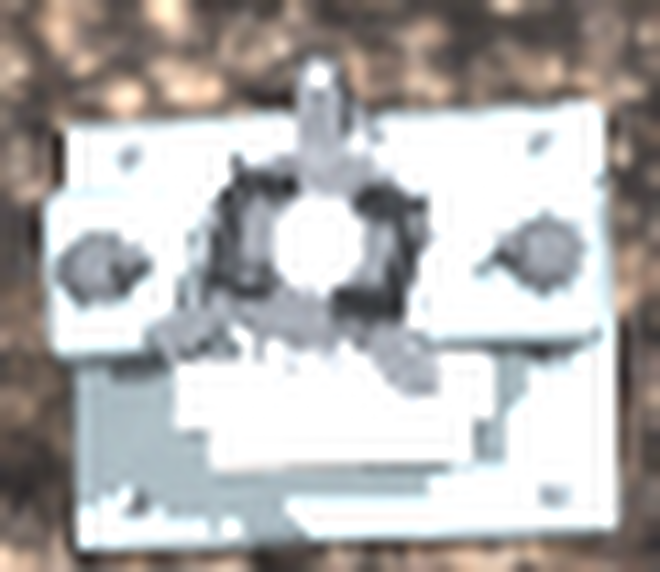

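The head's dark walls form a rectangle turned about 11–12° clockwise, with corners near (240,165), (425,200), (400,315) and (210,290). The bright floor is centred at (318,245). I'll grip and lift now.

{"api": "carry_out", "payload": {"plan": [[[0,0,0],[0,0,0],255],[[0,0,0],[0,0,0],255],[[0,0,0],[0,0,0],255],[[0,0,0],[0,0,0],255],[[0,0,0],[0,0,0],255],[[0,0,0],[0,0,0],255],[[0,0,0],[0,0,0],255],[[0,0,0],[0,0,0],255],[[0,0,0],[0,0,0],255],[[0,0,0],[0,0,0],255]], "grip_force": 60}}

```text
time_s: 3.65
tcp_pos: [0.5442, -0.3062, 0.1812]
eef_rot: [-180.0, -0.0, -106.0]
contact_force: [0.2, 0.1, -0.3]
gripper_width: 0.0269
```

{"api": "carry_out", "payload": {"plan": [[[0,0,-0.01],[0,0,0],255],[[0,0,-0.02],[0,0,0],255],[[0,0,-0.03],[0,0,0],255],[[0,0,-0.04],[0,0,0],255],[[0,0,-0.04],[0,0,0],255],[[0,0,-0.04],[0,0,0],255],[[0,0,-0.04],[0,0,0],255],[[0,0,-0.02],[0,0,0],255],[[0,0,0],[0,0,0],255],[[0,0,0],[0,0,0],255]]}}

```text
time_s: 4.48
tcp_pos: [0.5439, -0.3061, 0.4238]
eef_rot: [-179.8, 0.0, -106.1]
contact_force: [-0.8, 0.1, 0.2]
gripper_width: 0.0005
```

Run:
```python
from h import *
a=snap('side','s3.png')[140:270,240:400];b=snap('top','t3.png')[130:215,290:395]
a=cv2.resize(a,(800,650),interpolation=cv2.INTER_CUBIC)[:300*2]
b=cv2.resize(b,None,fx=4,fy=4,interpolation=cv2.INTER_CUBIC)
a=cv2.resize(cv2.imread('pics/s3.png')[150:270,260:390],None,fx=3,fy=3,interpolation=cv2.INTER_CUBIC)
c=np.zeros((360,a.shape[1]+b.shape[1],3),'uint8');c[:a.shape[0],:a.shape[1]]=a;c[:b.shape[0],a.shape[1]:]=b
cv2.imwrite('pics/c3.png',c);print(c.shape)
print(r.get_state())
```

```text
(360, 810, 3)
{'time_s': 4.5833, 'joints': array([-1.14765280e+01,  1.52443096e+01, -4.73361482e+00, -2.75070244e-02,
       -7.00677689e+01, -4.57361823e+00]), 'qd': array([-0.05114156,  1.13494998, -0.6931633 ,  0.07635343,  0.00189038,
       -0.05196405]), 'joint_torque': array([-7.15263028e-03, -5.27193117e+01,  3.02690756e+01,  7.19507709e+00,
        1.98658212e-02,  7.08430107e-04]), 'tcp_pos': array([ 0.54367964, -0.30600187,  0.42081163]), 'eef_rot': array([ 1.79952389e+02,  2.21256965e-02, -1.06059543e+02]), 'contact_force': array([ 0.15475511,  0.70361033, -0.68811394]), 'moment': array([0.05777839, 0.13494072, 0.00258105]), 'gripper_width': 0.0001371386835217272}
```

View pics/c3.png

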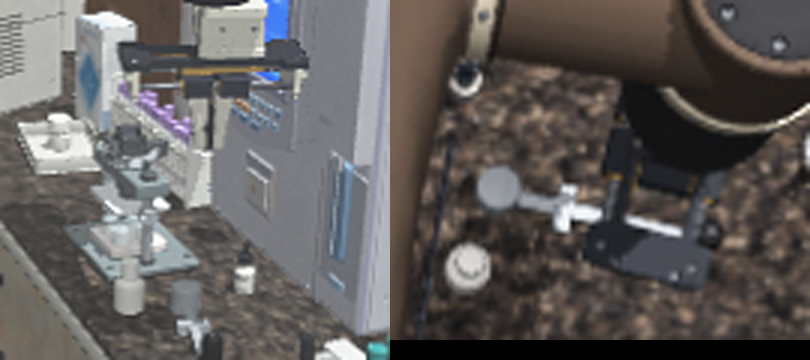

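The fingers shut too slowly, so the lever stayed on the table and looks unmoved in the top crop. I'll reopen to 40 mm, go down and close for longer.

{"api": "carry_out", "payload": {"plan": [[[0,0,0],[0,0,0],139],[[0,0,0],[0,0,0],139],[[0,0,0.03],[0,0,0],139],[[0,0,0.03],[0,0,0],139],[[0,0,0.03],[0,0,0],139],[[0,0,0.03],[0,0,0],139],[[0,0,0.03],[0,0,0],139],[[0,0,0.03],[0,0,0],139],[[0,0,0.03],[0,0,0],139],[[0,0,0.02],[0,0,0],139],[[0,0,0.01],[0,0,0],139],[[0,0,0],[0,0,0],139]]}}

```text
time_s: 5.58
tcp_pos: [0.5435, -0.306, 0.1798]
eef_rot: [179.8, -0.0, -106.0]
contact_force: [0.6, 0.4, 0.0]
gripper_width: 0.04
```

{"api": "carry_out", "payload": {"plan": [[[0,0,0],[0,0,0],255],[[0,0,0],[0,0,0],255],[[0,0,0],[0,0,0],255],[[0,0,0],[0,0,0],255],[[0,0,0],[0,0,0],255],[[0,0,0],[0,0,0],255],[[0,0,0],[0,0,0],255],[[0,0,0],[0,0,0],255],[[0,0,0],[0,0,0],255],[[0,0,0],[0,0,0],255],[[0,0,0],[0,0,0],255]]}}

```text
time_s: 6.5
tcp_pos: [0.5444, -0.3063, 0.1815]
eef_rot: [-180.0, -0.0, -106.0]
contact_force: [0.9, -0.4, 2.0]
gripper_width: 0.0112
```

{"api": "carry_out", "payload": {"plan": [[[0,0,-0.005],[0,0,0],255],[[0,0,-0.015],[0,0,0],255],[[0,0,-0.025],[0,0,0],255],[[0,0,-0.03],[0,0,0],255],[[0,0,-0.03],[0,0,0],255],[[0,0,-0.03],[0,0,0],255],[[0,0,-0.03],[0,0,0],255],[[0,0,-0.03],[0,0,0],255],[[0,0,-0.03],[0,0,0],255],[[0,0,-0.015],[0,0,0],255],[[0,0,-0.01],[0,0,0],255],[[0,0,0],[0,0,0],255]]}}

```text
time_s: 7.5
tcp_pos: [0.5439, -0.3062, 0.4325]
eef_rot: [-179.9, 0.0, -106.1]
contact_force: [0.7, -0.1, -5.3]
gripper_width: 0.0113
```

{"api": "carry_out", "payload": {"plan": [[[-0.01,0.0036,0],[0,0,0],255],[[-0.02,0.007,0],[0,0,0],255],[[-0.025,0.009,0],[0,0,0],255],[[-0.025,0.009,0],[0,0,0],255],[[-0.025,0.009,0],[0,0,0],255],[[-0.025,0.009,0],[0,0,0],255],[[-0.025,0.009,0],[0,0,0],255],[[-0.025,0.009,0],[0,0,0],255],[[-0.025,0.009,0],[0,0,0],255],[[-0.025,0.009,0],[0,0,0],255],[[-0.0225,0.008,0],[0,0,0],255],[[0,0,0],[0,0,0],255]]}}

```text
time_s: 8.5
tcp_pos: [0.5258, -0.0351, 0.4288]
eef_rot: [179.8, -0.0, -105.9]
contact_force: [0.2, -1.3, -6.3]
gripper_width: 0.0115
```

{"api": "carry_out", "payload": {"plan": [[[0,0,0],[0,0,5],255],[[0,0,0],[0,0,7.15],255],[[0,0,0],[0,0,7.15],255],[[0,0,0],[0,0,7.15],255],[[0,0,0],[0,0,7.15],255],[[0,0,0],[0,0,7.15],255],[[0,0,0],[0,0,7.15],255],[[0,0,0],[0,0,7.15],255],[[0,0,0],[0,0,7.15],255],[[0,0,0],[0,0,7.15],255],[[0,0,0],[0,0,7.15],255],[[0,0,0],[0,0,7.15],255]]}}

```text
time_s: 9.5
tcp_pos: [0.526, -0.0383, 0.4287]
eef_rot: [-179.9, -0.3, 169.9]
contact_force: [0.4, -0.1, -5.0]
gripper_width: 0.0113
```

{"api": "carry_out", "payload": {"plan": [[[0,0,0],[0,0,1.85],255],[[0,0,0],[0,0,0],255],[[0,0,0],[0,0,0],255]]}}

```text
time_s: 9.75
tcp_pos: [0.5263, -0.0384, 0.4294]
eef_rot: [-180.0, -0.2, 168.5]
contact_force: [0.1, -0.1, -5.6]
gripper_width: 0.0113
```

Run:
```python
from h import *
a=snap('side','s4.png')[100:220,240:400];b=snap('top','t4.png')[120:220,215:325]
a=cv2.resize(a,None,fx=2.5,fy=2.5,interpolation=cv2.INTER_CUBIC)
b=cv2.resize(b,None,fx=3.6,fy=3.6,interpolation=cv2.INTER_CUBIC)
c=np.zeros((360,a.shape[1]+b.shape[1],3),'uint8');c[:a.shape[0],:a.shape[1]]=a;c[:b.shape[0],a.shape[1]:]=b
cv2.imwrite('pics/c4.png',c);print(c.shape,a.shape)
s=r.get_state();print(s['tcp_pos'],s['eef_rot'],s['gripper_width'],s['joints'],s['contact_force'],s['time_s'])
```

```text
(360, 796, 3) (300, 400, 3)
[ 0.52658458 -0.03841025  0.43013122] [-1.79968408e+02 -1.06541639e-01  1.68536260e+02] 0.011201510407007629 [ 1.71197471e+01  5.72158762e+00 -1.54259508e+01 -2.48912861e-02
 -6.89611347e+01 -1.18574500e+02] [ 0.66878227  0.4934278  -5.506552  ] 9.85
```

View pics/c4.png

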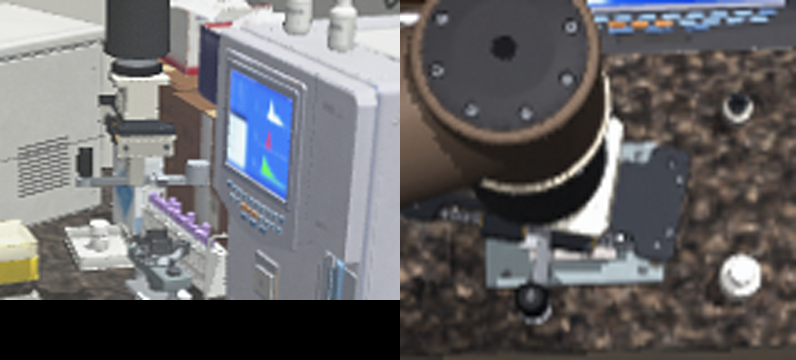

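Held level over the press: knob at about (251.4,203.3) in the full top image, weight at the rear. I'll check the knob against where it should be.

Run:
```python
from h import *
k=plane('top',[[251.4,203.3]],.3055)[0]; g=np.array([.5266,-.0384])
d=g-k[:2];print(k,np.hypot(*d),np.degrees(np.arctan2(d[1],d[0])))
s=cv2.imread('pics/s4.png')
X=g+.0377*np.array([np.cos(np.radians(-11.5)),np.sin(np.radians(-11.5))])
print(X, proj('side',[[*X,.151],[*X,.249],[*(g-.074*np.array([.98,-.199])),.3055],[*(X+.055*np.array([.98,-.199])),.283]]))
```

```text
[ 0.45150898 -0.02722656  0.3055    ] 0.07591776284251098 -8.463437879380463
[ 0.56354316 -0.04591617] [[302.49403993 198.15496948]
 [303.16775773 173.26196648]
 [273.03898949 159.55793946]
 [318.17887294 163.85272088]]
```

{"api": "carry_out", "payload": {"plan": [[[0,0,0.015],[0,0,0],255],[[0,0,0.02],[0,0,0],255],[[0,0,0.02],[0,0,0],255],[[0,0,0.012],[0,0,0],255],[[0,0,0.008],[0,0,0],255],[[0,0,0],[0,0,0],255],[[0,0,0],[0,0,0],255]]}}

```text
time_s: 10.43
tcp_pos: [0.5271, -0.0385, 0.3563]
eef_rot: [-180.0, -0.0, 168.5]
contact_force: [0.5, -0.1, -4.6]
gripper_width: 0.0115
```

{"api": "carry_out", "payload": {"plan": [[[0,0,0.003],[0,0,0],255],[[0,0,0.003],[0,0,0],255],[[0,0,0.003],[0,0,0],255],[[0,0,0.003],[0,0,0],255],[[0,0,0],[0,0,0],255]]}}

```text
time_s: 10.85
tcp_pos: [0.5267, -0.0385, 0.3436]
eef_rot: [-180.0, -0.0, 168.4]
contact_force: [-0.4, -0.2, -5.8]
gripper_width: 0.0108
```

{"api": "carry_out", "payload": {"plan": [[[0,0,0.002],[0,0,0],255],[[0,0,0.002],[0,0,0],255],[[0,0,0.002],[0,0,0],255],[[0,0,0],[0,0,0],255]]}}

```text
time_s: 11.18
tcp_pos: [0.5268, -0.0385, 0.3377]
eef_rot: [-180.0, -0.0, 168.4]
contact_force: [-0.4, 0.4, -5.8]
gripper_width: 0.0112
```

{"api": "carry_out", "payload": {"plan": [[[0,0,0.002],[0,0,0],255],[[0,0,0.002],[0,0,0],255],[[0,0,0],[0,0,0],255]]}}

```text
time_s: 11.43
tcp_pos: [0.5269, -0.0385, 0.3338]
eef_rot: [-180.0, -0.0, 168.4]
contact_force: [-0.6, 0.1, -4.6]
gripper_width: 0.011
```

{"api": "carry_out", "payload": {"plan": [[[0,0,0.001],[0,0,0],255],[[0,0,0.001],[0,0,0],255],[[0,0,0],[0,0,0],255]]}}

```text
time_s: 11.68
tcp_pos: [0.5269, -0.0385, 0.3325]
eef_rot: [-180.0, 0.0, 168.5]
contact_force: [-2.7, 1.3, -3.2]
gripper_width: 0.0113
```

{"api": "carry_out", "payload": {"plan": [[[0,0,0.0005],[0,0,0],255],[[0,0,0],[0,0,0],200],[[0,0,0],[0,0,0],150],[[0,0,0],[0,0,0],150],[[0,0,0],[0,0,0],150],[[0,0,0],[0,0,0],150],[[0,0,0],[0,0,0],150]]}}

```text
time_s: 12.27
tcp_pos: [0.527, -0.0385, 0.3317]
eef_rot: [180.0, 0.0, 168.5]
contact_force: [-0.1, 0.4, -0.7]
gripper_width: 0.0356
```

{"api": "carry_out", "payload": {"plan": [[[0,0,-0.01],[0,0,0],120],[[0,0,-0.02],[0,0,0],120],[[0,0,-0.02],[0,0,0],120],[[0,0,-0.02],[0,0,0],120],[[0,0,-0.02],[0,0,0],120],[[0,0,-0.02],[0,0,0],120],[[0,0,-0.02],[0,0,0],120],[[0,0,0],[0,0,120],120]]}}

```text
out of range
```

{"api": "carry_out", "payload": {"plan": [[[0,0,-0.01],[0,0,0],120],[[0,0,-0.02],[0,0,0],120],[[0,0,-0.03],[0,0,0],120],[[0,0,-0.03],[0,0,0],120],[[0,0,-0.03],[0,0,0],120],[[0,0,0],[0,0,0],120]]}}

```text
time_s: 12.77
tcp_pos: [0.528, -0.0387, 0.459]
eef_rot: [179.9, 0.6, 168.5]
contact_force: [0.4, 1.1, 1.7]
gripper_width: 0.0462
```

{"api": "carry_out", "payload": {"plan": [[[0.025,0,0],[0,0,0],120],[[0.025,0,0],[0,0,0],120],[[0.0245,0,0],[0,0,0],120],[[0,0,0],[0,0,0],120]]}}

```text
time_s: 13.1
tcp_pos: [0.4506, -0.0238, 0.4527]
eef_rot: [179.9, 0.0, 168.5]
contact_force: [0.0, -0.6, -0.5]
gripper_width: 0.0465
```

Run:
```python
from h import *
a=snap('side','s5.png')[140:240,250:350];b=snap('top','t5.png')[140:220,215:325]
a=cv2.resize(a,None,fx=4,fy=4,interpolation=cv2.INTER_CUBIC)
b=cv2.resize(b,None,fx=3.6,fy=3.6,interpolation=cv2.INTER_CUBIC)
c=np.zeros((400,a.shape[1]+b.shape[1],3),'uint8');c[:a.shape[0],:a.shape[1]]=a;c[:b.shape[0],a.shape[1]:]=b
cv2.imwrite('pics/c5.png',c)
s=r.get_state();print(s['tcp_pos'],s['eef_rot'],s['gripper_width'],s['joints'],s['contact_force'],s['time_s'])
print(proj('side',[[.4538,-.0237,.2075],[.5635,-.046,.151],[.5635+.0539,-.046-.011,.185],[.5635-.042,-.046,.0726]]))
```

```text
[ 0.4532479  -0.02358912  0.452844  ] [1.79938357e+02 1.18716135e-01 1.68507625e+02] 0.04632977268939411 [ 2.20262288e+01 -2.74842556e+00 -2.12312933e+01  1.49453278e-02
 -7.13841185e+01 -1.23523294e+02] [0.80330077 0.44399864 0.43780191] 13.2
[[272.8823571  185.20909758]
 [302.49184878 198.16403432]
 [317.22018469 189.00574687]
 [291.65381273 218.81648988]]
```

View pics/c5.png

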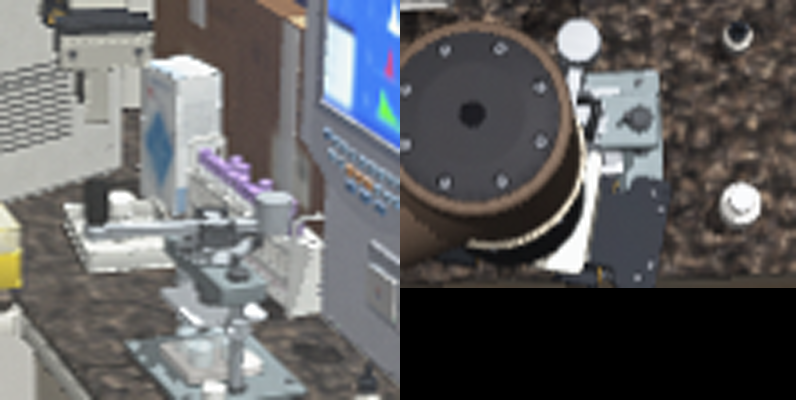

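Seated and level. In the side view the knob is at (274.2,185.5) and the weight at (319,188.8), each within 2 px of the prediction. The top view shows the weight at (264.7,151.1). I'll refine the lever pose before taking the knob.

Run:
```python
from h import *
w=plane('top',[[264.7,151.1]],.185)[0];print('w',w)
b=cv2.imread('pics/t5.png');g=cv2.cvtColor(b,cv2.COLOR_BGR2HSV)
m=((g[...,1]<50)&(g[...,2]>130)).astype('uint8');m[:, :255]=0;m[:,275:]=0;m[:142]=0;m[158:]=0
M=cv2.moments(m,True);print(M['m00'],M['m10']/M['m00'],M['m01']/M['m00'])
print(plane('side',[[274.2,185.5],[319,188.8]],.2075)[0],plane('side',[[319,188.8]],.185))
for th in(-11.5,-13,-10): 
    for C in((.5635,-.046),(.566,-.046)):
        print(th,C,np.array(C)+.055*np.array([np.cos(np.radians(th)),np.sin(np.radians(th))]))
```

```text
w [ 0.61750622 -0.06003976  0.185     ]
118.0 264.2118644067797 150.70338983050848
[ 0.45734409 -0.02820437  0.2075    ] [[ 0.62461333 -0.05708857  0.185     ]]
-11.5 (0.5635, -0.046) [ 0.61739586 -0.05696524]
-11.5 (0.566, -0.046) [ 0.61989586 -0.05696524]
-13 (0.5635, -0.046) [ 0.61709035 -0.05837231]
-13 (0.566, -0.046) [ 0.61959035 -0.05837231]
-10 (0.5635, -0.046) [ 0.61766443 -0.05555065]
-10 (0.566, -0.046) [ 0.62016443 -0.05555065]
```

{"api": "carry_out", "payload": {"plan": [[[-0.001,0,0.02],[0,0,0],120],[[0,0,0.03],[0,0,0],120],[[0,0,0.03],[0,0,0],120],[[0,0,0.015],[0,0,0],120],[[0,0,0.008],[0,0,0],120],[[0,0,0],[0,0,0],120]], "grip_force": 30}}

```text
time_s: 13.7
tcp_pos: [0.4552, -0.0239, 0.3472]
eef_rot: [-179.9, -0.2, 168.4]
contact_force: [1.0, -0.1, -0.2]
gripper_width: 0.0464
```

{"api": "carry_out", "payload": {"plan": [[[0,0,0],[0,0,0],255],[[0,0,0],[0,0,0],255],[[0,0,0],[0,0,0],255],[[0,0,0],[0,0,0],255],[[0,0,0],[0,0,0],255],[[0,0,0],[0,0,0],255],[[0,0,0],[0,0,0],255]]}}

```text
time_s: 14.28
tcp_pos: [0.4551, -0.0237, 0.3492]
eef_rot: [180.0, 0.1, 168.5]
contact_force: [0.4, -0.1, 3.1]
gripper_width: 0.0237
```

```bash
cat >> h.py <<'E'
def swing(th):
    a=np.radians(th); k=-.112*np.c_[np.cos(a),np.sin(a)]; y=np.radians(168.5)
    T=np.array([[np.cos(y),np.sin(y)],[np.sin(y),-np.cos(y)]])
    return np.diff(k@T.T,axis=0).round(4).tolist()
E
python3 - <<'E'
from h import *
print(swing([-11.5,-8,-4,0,4,8,12,16,20,24,28,32,36]))
print(swing(list(range(36,-45,-4))))
E
```

```text
[[-0.0002, -0.0068], [-0.0007, -0.0078], [-0.0013, -0.0077], [-0.0018, -0.0076], [-0.0024, -0.0075], [-0.0029, -0.0073], [-0.0034, -0.0071], [-0.0038, -0.0068], [-0.0043, -0.0065], [-0.0048, -0.0062], [-0.0052, -0.0059], [-0.0056, -0.0055]]
[[0.0056, 0.0055], [0.0052, 0.0059], [0.0048, 0.0062], [0.0043, 0.0065], [0.0038, 0.0068], [0.0034, 0.0071], [0.0029, 0.0073], [0.0024, 0.0075], [0.0018, 0.0076], [0.0013, 0.0077], [0.0007, 0.0078], [0.0002, 0.0078], [-0.0003, 0.0078], [-0.0009, 0.0078], [-0.0014, 0.0077], [-0.002, 0.0076], [-0.0025, 0.0074], [-0.003, 0.0072], [-0.0035, 0.007], [-0.004, 0.0067]]
```

{"api": "carry_out", "payload": {"plan": [[[-0.0002,-0.0068,0],[0,0,0],255],[[-0.0007,-0.0078,0],[0,0,0],255],[[-0.0013,-0.0077,0],[0,0,0],255],[[-0.0018,-0.0076,0],[0,0,0],255],[[0,0,0],[0,0,0],255]]}}

```text
time_s: 14.7
tcp_pos: [0.4533, -0.0552, 0.349]
eef_rot: [180.0, 0.1, 168.4]
contact_force: [2.6, -0.1, 1.6]
gripper_width: 0.024
```

{"api": "carry_out", "payload": {"plan": [[[-0.0024,-0.0075,0],[0,0,0],255],[[-0.0029,-0.0073,0],[0,0,0],255],[[-0.0034,-0.0071,0],[0,0,0],255],[[-0.0038,-0.0068,0],[0,0,0],255],[[0,0,0],[0,0,0],255]]}}

```text
time_s: 15.12
tcp_pos: [0.4603, -0.0856, 0.3489]
eef_rot: [180.0, 0.1, 168.4]
contact_force: [5.6, 1.8, 1.8]
gripper_width: 0.0237
```

{"api": "carry_out", "payload": {"plan": [[[-0.0043,-0.0065,0],[0,0,0],255],[[-0.0048,-0.0062,0],[0,0,0],255],[[-0.0052,-0.0059,0],[0,0,0],255],[[-0.0056,-0.0055,0],[0,0,0],255],[[0,0,0],[0,0,0],255],[[0,0,0],[0,0,0],255]]}}

```text
time_s: 15.62
tcp_pos: [0.475, -0.1125, 0.3488]
eef_rot: [179.9, 0.1, 168.4]
contact_force: [3.7, 4.2, 2.8]
gripper_width: 0.024
```

{"api": "carry_out", "payload": {"plan": [[[0.0043,0.0068,0],[0,0,0],255],[[0.0052,0.0059,0],[0,0,0],255],[[0,0,0],[0,0,0],255]]}}

```text
time_s: 15.87
tcp_pos: [0.4666, -0.0977, 0.3487]
eef_rot: [-180.0, -0.0, 168.4]
contact_force: [-0.7, 0.3, 4.6]
gripper_width: 0.0239
```

{"api": "carry_out", "payload": {"plan": [[[0.0048,0.0062,0],[0,0,0],255],[[0.0043,0.0065,0],[0,0,0],255],[[0,0,0],[0,0,0],255]]}}

```text
time_s: 16.12
tcp_pos: [0.4601, -0.0831, 0.3486]
eef_rot: [-180.0, -0.1, 168.5]
contact_force: [-0.7, -0.1, 5.3]
gripper_width: 0.024
```

{"api": "carry_out", "payload": {"plan": [[[0.0038,0.0068,0],[0,0,0],255],[[0.0034,0.0071,0],[0,0,0],255],[[0,0,0],[0,0,0],255]]}}

```text
time_s: 16.37
tcp_pos: [0.4562, -0.0682, 0.3487]
eef_rot: [-180.0, -0.0, 168.5]
contact_force: [-0.8, -1.2, 4.8]
gripper_width: 0.0236
```

{"api": "carry_out", "payload": {"plan": [[[0.0029,0.0073,0],[0,0,0],255],[[0.0024,0.0075,0],[0,0,0],255],[[0,0,0],[0,0,0],255]]}}

```text
time_s: 16.62
tcp_pos: [0.4541, -0.0523, 0.3486]
eef_rot: [-180.0, -0.0, 168.5]
contact_force: [-0.5, -1.9, 4.4]
gripper_width: 0.0239
```

{"api": "carry_out", "payload": {"plan": [[[0.0018,0.0076,0],[0,0,0],255],[[0.0013,0.0077,0],[0,0,0],255],[[0,0,0],[0,0,0],255]]}}

```text
time_s: 16.87
tcp_pos: [0.4541, -0.0367, 0.3485]
eef_rot: [-180.0, -0.1, 168.5]
contact_force: [-2.4, -0.5, 5.3]
gripper_width: 0.0236
```

{"api": "carry_out", "payload": {"plan": [[[0.0007,0.0078,0],[0,0,0],255],[[0.0002,0.0078,0],[0,0,0],255]]}}

```text
time_s: 17.03
tcp_pos: [0.4561, -0.022, 0.3484]
eef_rot: [-179.9, -0.1, 168.4]
contact_force: [-1.7, -3.7, 6.6]
gripper_width: 0.0238
```

{"api": "carry_out", "payload": {"plan": [[[-0.0003,0.0078,0],[0,0,0],255],[[-0.0009,0.0078,0],[0,0,0],255]]}}

```text
time_s: 17.2
tcp_pos: [0.4603, -0.0068, 0.3484]
eef_rot: [-179.9, -0.1, 168.5]
contact_force: [-3.0, -3.1, 6.1]
gripper_width: 0.0236
```

{"api": "carry_out", "payload": {"plan": [[[-0.0014,0.0077,0],[0,0,0],255],[[-0.002,0.0076,0],[0,0,0],255]]}}

```text
time_s: 17.37
tcp_pos: [0.4666, 0.0075, 0.3483]
eef_rot: [-179.9, -0.1, 168.5]
contact_force: [-3.9, -3.1, 7.5]
gripper_width: 0.0237
```

{"api": "carry_out", "payload": {"plan": [[[-0.0025,0.0074,0],[0,0,0],255],[[-0.003,0.0072,0],[0,0,0],255]]}}

```text
time_s: 17.53
tcp_pos: [0.4748, 0.0207, 0.3483]
eef_rot: [-179.9, -0.2, 168.5]
contact_force: [-4.4, -1.9, 6.6]
gripper_width: 0.0235
```

{"api": "carry_out", "payload": {"plan": [[[-0.0035,0.007,0],[0,0,0],255],[[0,0,0],[0,0,0],255]]}}

```text
time_s: 17.7
tcp_pos: [0.4803, 0.0278, 0.3483]
eef_rot: [-180.0, -0.1, 168.5]
contact_force: [-5.0, 2.7, 8.6]
gripper_width: 0.0239
```

Run:
```python
from h import *
print(swing(np.linspace(-40,38,13)))
print(swing(list(range(38,-45,-5))))
```

```text
[[0.0054, -0.0115], [0.0041, -0.012], [0.0027, -0.0124], [0.0013, -0.0126], [-0.0002, -0.0127], [-0.0016, -0.0126], [-0.003, -0.0123], [-0.0044, -0.0119], [-0.0057, -0.0113], [-0.007, -0.0106], [-0.0081, -0.0098], [-0.0092, -0.0088]]
[[0.0071, 0.0067], [0.0065, 0.0073], [0.0059, 0.0078], [0.0052, 0.0083], [0.0044, 0.0087], [0.0037, 0.0091], [0.0029, 0.0093], [0.002, 0.0096], [0.0012, 0.0097], [0.0003, 0.0098], [-0.0005, 0.0098], [-0.0014, 0.0097], [-0.0022, 0.0095], [-0.003, 0.0093], [-0.0038, 0.009], [-0.0046, 0.0086]]
```

{"api": "carry_out", "payload": {"plan": [[[0.0066,-0.0107,-0.0015],[0,0,0],255],[[0.0041,-0.012,0],[0,0,0],255],[[0.0027,-0.0124,0],[0,0,0],255],[[0.0013,-0.0126,0],[0,0,0],255],[[-0.0002,-0.0127,0],[0,0,0],255],[[-0.0016,-0.0126,0],[0,0,0],255],[[-0.003,-0.0123,0],[0,0,0],255],[[-0.0044,-0.0119,0],[0,0,0],255],[[-0.0057,-0.0113,0],[0,0,0],255],[[-0.007,-0.0106,0],[0,0,0],255],[[-0.0081,-0.0098,0],[0,0,0],255]]}}

```text
time_s: 18.62
tcp_pos: [0.4694, -0.1037, 0.3499]
eef_rot: [179.9, 0.0, 168.4]
contact_force: [5.6, 3.9, -3.6]
gripper_width: 0.0239
```

{"api": "carry_out", "payload": {"plan": [[[-0.0092,-0.0088,0],[0,0,0],255],[[0,0,0],[0,0,0],255]]}}

```text
time_s: 18.78
tcp_pos: [0.4775, -0.1147, 0.3497]
eef_rot: [180.0, 0.0, 168.4]
contact_force: [2.8, 2.5, -0.7]
gripper_width: 0.0236
```

{"api": "carry_out", "payload": {"plan": [[[0.0071,0.0067,0],[0,0,0],255]]}}

```text
time_s: 18.87
tcp_pos: [0.4714, -0.1065, 0.3496]
eef_rot: [-180.0, -0.1, 168.3]
contact_force: [2.2, 0.2, 0.5]
gripper_width: 0.0238
```

{"api": "carry_out", "payload": {"plan": [[[0.0065,0.0073,0],[0,0,0],255]]}}

```text
time_s: 18.95
tcp_pos: [0.4654, -0.097, 0.3497]
eef_rot: [-180.0, -0.1, 168.3]
contact_force: [1.4, 0.0, 0.4]
gripper_width: 0.024
```

{"api": "carry_out", "payload": {"plan": [[[0.0059,0.0078,0],[0,0,0],255]]}}

```text
time_s: 19.03
tcp_pos: [0.4608, -0.0874, 0.3499]
eef_rot: [-180.0, -0.1, 168.4]
contact_force: [1.4, -0.1, -1.3]
gripper_width: 0.0242
```

{"api": "carry_out", "payload": {"plan": [[[0.0052,0.0083,0],[0,0,0],255]]}}

```text
time_s: 19.12
tcp_pos: [0.4573, -0.0778, 0.35]
eef_rot: [-180.0, -0.0, 168.4]
contact_force: [1.2, -0.2, -2.4]
gripper_width: 0.0239
```

{"api": "carry_out", "payload": {"plan": [[[0.0044,0.0087,0],[0,0,0],255]]}}

```text
time_s: 19.2
tcp_pos: [0.455, -0.0681, 0.3501]
eef_rot: [-180.0, -0.0, 168.5]
contact_force: [3.2, -3.7, -3.3]
gripper_width: 0.0236
```

{"api": "carry_out", "payload": {"plan": [[[0.0037,0.0091,0],[0,0,0],255]]}}

```text
time_s: 19.28
tcp_pos: [0.4536, -0.0584, 0.3502]
eef_rot: [-180.0, 0.0, 168.5]
contact_force: [2.0, -4.0, -2.1]
gripper_width: 0.0241
```

{"api": "carry_out", "payload": {"plan": [[[0.0029,0.0093,0],[0,0,0],255]]}}

```text
time_s: 19.37
tcp_pos: [0.4528, -0.0487, 0.3502]
eef_rot: [-180.0, -0.0, 168.5]
contact_force: [2.3, -4.4, -2.7]
gripper_width: 0.0237
```

{"api": "carry_out", "payload": {"plan": [[[0.002,0.0096,0],[0,0,0],255]]}}

```text
time_s: 19.45
tcp_pos: [0.453, -0.039, 0.3502]
eef_rot: [-180.0, -0.0, 168.5]
contact_force: [3.3, -6.0, -2.7]
gripper_width: 0.0234
```

{"api": "carry_out", "payload": {"plan": [[[0.0012,0.0097,0],[0,0,0],255]]}}

```text
time_s: 19.53
tcp_pos: [0.4538, -0.0293, 0.3502]
eef_rot: [-179.9, -0.0, 168.5]
contact_force: [2.2, -6.0, -3.2]
gripper_width: 0.0238
```

{"api": "carry_out", "payload": {"plan": [[[0.0003,0.0098,0],[0,0,0],255]]}}

```text
time_s: 19.62
tcp_pos: [0.4555, -0.0197, 0.3502]
eef_rot: [-179.9, -0.0, 168.5]
contact_force: [1.8, -6.1, -2.9]
gripper_width: 0.0241
```

{"api": "carry_out", "payload": {"plan": [[[-0.0005,0.0098,0],[0,0,0],255]]}}

```text
time_s: 19.7
tcp_pos: [0.458, -0.0102, 0.3501]
eef_rot: [-179.9, -0.0, 168.5]
contact_force: [3.3, -5.9, -2.8]
gripper_width: 0.0238
```

{"api": "carry_out", "payload": {"plan": [[[-0.0014,0.0097,0],[0,0,0],255]]}}

```text
time_s: 19.78
tcp_pos: [0.4614, -0.001, 0.3501]
eef_rot: [-179.9, -0.0, 168.5]
contact_force: [3.5, -7.3, -2.4]
gripper_width: 0.0235
```

{"api": "carry_out", "payload": {"plan": [[[-0.0022,0.0095,0],[0,0,0],255]]}}

```text
time_s: 19.87
tcp_pos: [0.4654, 0.0078, 0.35]
eef_rot: [-179.9, -0.0, 168.5]
contact_force: [3.0, -7.7, -3.5]
gripper_width: 0.0238
```

{"api": "carry_out", "payload": {"plan": [[[-0.003,0.0093,0],[0,0,0],255]]}}

```text
time_s: 19.95
tcp_pos: [0.4702, 0.0162, 0.35]
eef_rot: [-179.9, -0.0, 168.5]
contact_force: [4.4, -8.3, -3.7]
gripper_width: 0.0239
```

{"api": "carry_out", "payload": {"plan": [[[-0.0038,0.009,0],[0,0,0],255]]}}

```text
time_s: 20.03
tcp_pos: [0.4757, 0.0242, 0.35]
eef_rot: [-179.9, -0.1, 168.5]
contact_force: [3.6, -9.5, -2.1]
gripper_width: 0.024
```

{"api": "carry_out", "payload": {"plan": [[[-0.002,0.0045,0],[0,0,0],255],[[0,0,0],[0,0,0],255]]}}

```text
time_s: 20.2
tcp_pos: [0.4793, 0.0286, 0.3499]
eef_rot: [-179.9, -0.0, 168.5]
contact_force: [2.3, -5.5, -1.8]
gripper_width: 0.0239
```

{"api": "carry_out", "payload": {"plan": [[[0.0054,-0.0115,0],[0,0,0],255],[[0.0041,-0.012,0],[0,0,0],255],[[0.0027,-0.0124,0],[0,0,0],255],[[0.0013,-0.0126,0],[0,0,0],255],[[-0.0002,-0.0127,0],[0,0,0],255],[[-0.0016,-0.0126,0],[0,0,0],255],[[-0.003,-0.0123,0],[0,0,0],255],[[-0.0044,-0.0119,0],[0,0,0],255],[[-0.0057,-0.0113,0],[0,0,0],255],[[-0.007,-0.0106,0],[0,0,0],255],[[-0.0081,-0.0098,0],[0,0,0],255],[[-0.0092,-0.0088,0],[0,0,0],255]]}}

```text
time_s: 21.2
tcp_pos: [0.4755, -0.1145, 0.3503]
eef_rot: [180.0, 0.0, 168.4]
contact_force: [0.7, 2.3, -2.2]
gripper_width: 0.0239
```

{"api": "carry_out", "payload": {"plan": [[[0.0071,0.0067,0],[0,0,0],255],[[0.0065,0.0073,0],[0,0,0],255],[[0.0059,0.0078,0],[0,0,0],255]]}}

```text
time_s: 21.45
tcp_pos: [0.4604, -0.0881, 0.3501]
eef_rot: [-180.0, -0.0, 168.4]
contact_force: [1.8, 0.2, -3.1]
gripper_width: 0.024
```

{"api": "carry_out", "payload": {"plan": [[[0.0052,0.0083,0],[0,0,0],255]]}}

```text
time_s: 21.53
tcp_pos: [0.4568, -0.0784, 0.3502]
eef_rot: [-180.0, -0.0, 168.4]
contact_force: [3.1, -4.2, -3.6]
gripper_width: 0.0238
```

{"api": "carry_out", "payload": {"plan": [[[0.0044,0.0087,0],[0,0,0],255]]}}

```text
time_s: 21.62
tcp_pos: [0.4545, -0.0687, 0.3503]
eef_rot: [-180.0, 0.0, 168.5]
contact_force: [1.4, -4.9, -3.4]
gripper_width: 0.0237
```

{"api": "carry_out", "payload": {"plan": [[[0.0037,0.0091,0],[0,0,0],255]]}}

```text
time_s: 21.7
tcp_pos: [0.4528, -0.0589, 0.3503]
eef_rot: [-180.0, -0.0, 168.5]
contact_force: [1.4, -5.3, -4.5]
gripper_width: 0.0239
```

{"api": "carry_out", "payload": {"plan": [[[0.0029,0.0093,0],[0,0,0],255]]}}

```text
time_s: 21.78
tcp_pos: [0.4519, -0.0491, 0.3503]
eef_rot: [-180.0, -0.0, 168.5]
contact_force: [2.1, -5.3, -2.8]
gripper_width: 0.0235
```

{"api": "carry_out", "payload": {"plan": [[[0.002,0.0096,0],[0,0,0],255]]}}

```text
time_s: 21.87
tcp_pos: [0.4518, -0.0393, 0.3503]
eef_rot: [-180.0, -0.0, 168.5]
contact_force: [2.0, -5.5, -3.4]
gripper_width: 0.0237
```

{"api": "carry_out", "payload": {"plan": [[[0.0012,0.0097,0],[0,0,0],255]]}}

```text
time_s: 21.95
tcp_pos: [0.4527, -0.0295, 0.3503]
eef_rot: [-179.9, -0.0, 168.5]
contact_force: [2.8, -5.8, -2.9]
gripper_width: 0.0237
```

{"api": "carry_out", "payload": {"plan": [[[0.0003,0.0098,0],[0,0,0],255]]}}

```text
time_s: 22.03
tcp_pos: [0.4543, -0.0198, 0.3503]
eef_rot: [-179.9, -0.0, 168.5]
contact_force: [1.6, -6.0, -3.7]
gripper_width: 0.0239
```

{"api": "carry_out", "payload": {"plan": [[[-0.0005,0.0098,0],[0,0,0],255]]}}

```text
time_s: 22.12
tcp_pos: [0.4568, -0.0104, 0.3502]
eef_rot: [-179.9, -0.0, 168.5]
contact_force: [3.6, -6.7, -3.3]
gripper_width: 0.0236
```

{"api": "carry_out", "payload": {"plan": [[[-0.0014,0.0097,0],[0,0,0],255]]}}

```text
time_s: 22.2
tcp_pos: [0.4601, -0.0012, 0.3502]
eef_rot: [-179.9, -0.0, 168.5]
contact_force: [2.2, -6.6, -3.2]
gripper_width: 0.0238
```

{"api": "carry_out", "payload": {"plan": [[[-0.0022,0.0095,0],[0,0,0],255]]}}

```text
time_s: 22.28
tcp_pos: [0.4641, 0.0076, 0.3502]
eef_rot: [-179.9, -0.0, 168.5]
contact_force: [2.4, -6.4, -2.2]
gripper_width: 0.024
```

{"api": "carry_out", "payload": {"plan": [[[-0.003,0.0093,0],[0,0,0],255]]}}

```text
time_s: 22.37
tcp_pos: [0.4689, 0.0161, 0.3502]
eef_rot: [-179.9, -0.0, 168.5]
contact_force: [2.5, -7.6, -2.8]
gripper_width: 0.0237
```

{"api": "carry_out", "payload": {"plan": [[[-0.0038,0.009,0],[0,0,0],255]]}}

```text
time_s: 22.45
tcp_pos: [0.4744, 0.0241, 0.3501]
eef_rot: [-179.9, -0.1, 168.5]
contact_force: [0.9, -7.7, -3.0]
gripper_width: 0.024
```

{"api": "carry_out", "payload": {"plan": [[[-0.002,0.0045,0],[0,0,0],255],[[0,0,0],[0,0,0],255]]}}

```text
time_s: 22.62
tcp_pos: [0.4779, 0.0284, 0.3501]
eef_rot: [-179.9, -0.0, 168.6]
contact_force: [0.9, -4.2, -1.3]
gripper_width: 0.024
```

{"api": "carry_out", "payload": {"plan": [[[0.0054,-0.0115,0],[0,0,0],255],[[0.0041,-0.012,0],[0,0,0],255],[[0.0027,-0.0124,0],[0,0,0],255],[[0.0013,-0.0126,0],[0,0,0],255],[[-0.0002,-0.0127,0],[0,0,0],255],[[-0.0016,-0.0126,0],[0,0,0],255],[[-0.003,-0.0123,0],[0,0,0],255],[[-0.0044,-0.0119,0],[0,0,0],255],[[-0.0057,-0.0113,0],[0,0,0],255],[[-0.007,-0.0106,0],[0,0,0],255],[[-0.0081,-0.0098,0],[0,0,0],255],[[-0.0092,-0.0088,0],[0,0,0],255]]}}

```text
time_s: 23.62
tcp_pos: [0.4751, -0.1148, 0.3505]
eef_rot: [179.9, 0.1, 168.4]
contact_force: [3.9, 3.9, -2.6]
gripper_width: 0.024
```

{"api": "carry_out", "payload": {"plan": [[[0.0071,0.0067,0],[0,0,0],255],[[0.0065,0.0073,0],[0,0,0],255],[[0.0059,0.0078,0],[0,0,0],255]]}}

```text
time_s: 23.87
tcp_pos: [0.4599, -0.0884, 0.3502]
eef_rot: [180.0, 0.0, 168.4]
contact_force: [2.6, 1.2, -2.3]
gripper_width: 0.0236
```

{"api": "carry_out", "payload": {"plan": [[[0.0026,0.0042,0],[0,0,0],255]]}}

```text
time_s: 23.95
tcp_pos: [0.4579, -0.0829, 0.3503]
eef_rot: [180.0, 0.0, 168.4]
contact_force: [-0.7, -0.2, -2.0]
gripper_width: 0.0241
```

{"api": "carry_out", "payload": {"plan": [[[0.0026,0.0042,0],[0,0,0],255]]}}

```text
time_s: 24.03
tcp_pos: [0.4564, -0.0783, 0.3503]
eef_rot: [-180.0, -0.0, 168.5]
contact_force: [1.4, -2.6, -2.3]
gripper_width: 0.0242
```

{"api": "carry_out", "payload": {"plan": [[[0.0022,0.0043,0],[0,0,0],255]]}}

```text
time_s: 24.12
tcp_pos: [0.4555, -0.0738, 0.3503]
eef_rot: [-180.0, 0.0, 168.5]
contact_force: [1.8, -3.5, -2.3]
gripper_width: 0.0239
```

{"api": "carry_out", "payload": {"plan": [[[0.0022,0.0044,0],[0,0,0],255]]}}

```text
time_s: 24.2
tcp_pos: [0.4546, -0.0691, 0.3504]
eef_rot: [-180.0, 0.0, 168.5]
contact_force: [2.2, -4.0, -2.6]
gripper_width: 0.0237
```

{"api": "carry_out", "payload": {"plan": [[[0.0019,0.0045,0],[0,0,0],255]]}}

```text
time_s: 24.28
tcp_pos: [0.4537, -0.0644, 0.3503]
eef_rot: [-180.0, 0.0, 168.5]
contact_force: [1.6, -3.6, -2.1]
gripper_width: 0.0239
```

{"api": "carry_out", "payload": {"plan": [[[0.0018,0.0046,0],[0,0,0],255]]}}

```text
time_s: 24.37
tcp_pos: [0.453, -0.0595, 0.3503]
eef_rot: [-180.0, 0.0, 168.5]
contact_force: [1.5, -3.9, -2.4]
gripper_width: 0.0239
```

{"api": "carry_out", "payload": {"plan": [[[0.0015,0.0046,0],[0,0,0],255]]}}

```text
time_s: 24.45
tcp_pos: [0.4524, -0.0547, 0.3502]
eef_rot: [-180.0, 0.0, 168.5]
contact_force: [1.5, -5.4, -1.7]
gripper_width: 0.0238
```

{"api": "carry_out", "payload": {"plan": [[[0.0014,0.0047,0],[0,0,0],255]]}}

```text
time_s: 24.53
tcp_pos: [0.4521, -0.0498, 0.3502]
eef_rot: [-180.0, 0.0, 168.5]
contact_force: [3.3, -5.3, -2.8]
gripper_width: 0.0232
```

{"api": "carry_out", "payload": {"plan": [[[0.0012,0.0048,0],[0,0,0],255]]}}

```text
time_s: 24.62
tcp_pos: [0.452, -0.0449, 0.3502]
eef_rot: [-180.0, 0.0, 168.5]
contact_force: [2.9, -5.9, -3.0]
gripper_width: 0.0238
```

{"api": "carry_out", "payload": {"plan": [[[0.001,0.0048,0],[0,0,0],255]]}}

```text
time_s: 24.7
tcp_pos: [0.452, -0.0401, 0.3503]
eef_rot: [-180.0, 0.0, 168.5]
contact_force: [4.6, -6.0, -3.1]
gripper_width: 0.0242
```

Run:
```python
from h import *
b=snap('side','s6.png');a=cv2.imread('pics/s5.png')
f=lambda i:cv2.resize(i[200:245,278:318],None,fx=10,fy=10,interpolation=cv2.INTER_CUBIC)
cv2.imwrite('pics/c6.png',np.hstack([f(a),f(b)]))
s=r.get_state();print(s['contact_force'],s['tcp_pos'])
C=np.array([.5645,-.0455])
print(proj('side',[[C[0]-.04,C[1],.0726],[C[0]-.04,C[1],.0634],[C[0]-.04,C[1]-.04,.0726],[C[0]-.04,C[1]+.04,.0726]])-[278,200])
```

```text
[ 2.61847587 -4.10110441 -3.30724063] [ 0.45208807 -0.03958205  0.35024259]
[[14.34711119 18.66355961]
 [14.30335897 20.89108216]
 [18.247893   22.75575717]
 [10.58406227 14.71606531]]
```

View pics/c6.png

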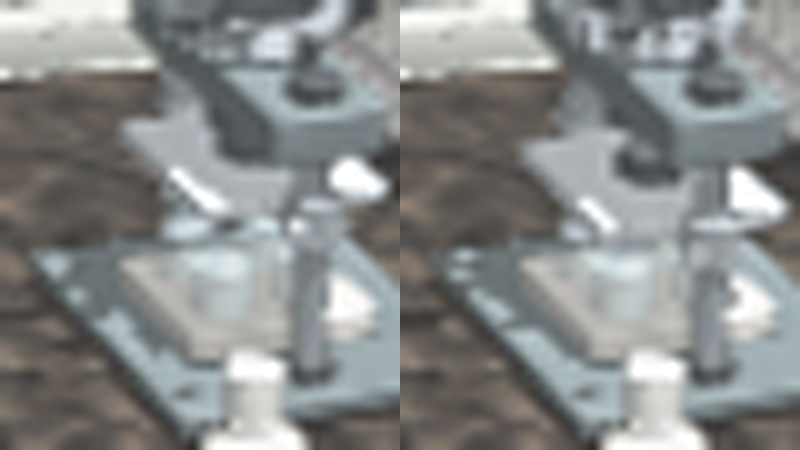

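The pressing plate has come down visibly: its left corner moves from crop (125,122) to (525−400,148), about 2.4–2.6 px. I'll measure this to sub-pixel level.

Run:
```python
from h import *
a=cv2.imread('pics/s5.png',0);b=cv2.imread('pics/s6.png',0);a0=cv2.imread('pics/s2.png',0)
U=lambda i:cv2.resize(i[200:245,278:318],None,fx=20,fy=20,interpolation=cv2.INTER_CUBIC)
A,A0,B=U(a),U(a0),U(b)
for x0,x1,y0,y1 in((9,16,9,17),(11,17,9,17),(11,19,13,20),(9,15,11,19),(21,28,15,21)):
    t=A[y0*20:y1*20,x0*20:x1*20]
    for n,I in(('B',B),('A0',A0)):
        s=I[(y0-2)*20:(y1+5)*20,(x0-1)*20:(x1+1)*20]
        m=cv2.matchTemplate(s,t,cv2.TM_CCOEFF_NORMED);_,v,_,p=cv2.minMaxLoc(m)
        print((x0,x1,y0,y1),n,round(v,3),'dx',(p[0]-20)/20,'dy',(p[1]-40)/20,'mm',(p[1]-40)/20*4.13)
```

```text
(9, 16, 9, 17) B 0.957 dx 0.0 dy 2.05 mm 8.4665
(9, 16, 9, 17) A0 0.999 dx 0.0 dy 0.0 mm 0.0
(11, 17, 9, 17) B 0.965 dx 0.0 dy 2.0 mm 8.26
(11, 17, 9, 17) A0 1.0 dx 0.0 dy 0.0 mm 0.0
(11, 19, 13, 20) B 0.965 dx 0.55 dy 2.6 mm 10.738
(11, 19, 13, 20) A0 1.0 dx 0.0 dy 0.0 mm 0.0
(9, 15, 11, 19) B 0.958 dx 0.25 dy 2.05 mm 8.4665
(9, 15, 11, 19) A0 0.999 dx 0.0 dy 0.0 mm 0.0
(21, 28, 15, 21) B 0.965 dx -0.65 dy 1.95 mm 8.0535
(21, 28, 15, 21) A0 1.0 dx 0.0 dy 0.0 mm 0.0
```

{"api": "carry_out", "payload": {"plan": [[[0.0007,0.0049,0],[0,0,0],255]]}}

```text
time_s: 24.83
tcp_pos: [0.4524, -0.0354, 0.3502]
eef_rot: [-179.9, 0.0, 168.5]
contact_force: [3.9, -7.0, -3.2]
gripper_width: 0.0236
```

{"api": "carry_out", "payload": {"plan": [[[0.0005,0.0049,0],[0,0,0],255]]}}

```text
time_s: 24.92
tcp_pos: [0.4529, -0.0305, 0.3502]
eef_rot: [-179.9, 0.0, 168.5]
contact_force: [4.2, -9.9, -4.2]
gripper_width: 0.0238
```

{"api": "carry_out", "payload": {"plan": [[[-0.0015,-0.003,0.0005],[0,0,0],255],[[0,0,0],[0,0,0],255],[[0,0,0],[0,0,0],255]]}}

```text
time_s: 25.17
tcp_pos: [0.4533, -0.0337, 0.3497]
eef_rot: [180.0, -0.0, 168.4]
contact_force: [-1.9, -2.2, 1.4]
gripper_width: 0.0235
```

{"api": "carry_out", "payload": {"plan": [[[0,0,0],[0,0,0],120],[[0,0,0],[0,0,0],120],[[0,0,0],[0,0,0],120],[[0,0,0],[0,0,0],120],[[0,0,0],[0,0,0],120],[[0,0,0],[0,0,0],120]]}}

```text
time_s: 25.67
tcp_pos: [0.4535, -0.0336, 0.3497]
eef_rot: [180.0, 0.0, 168.4]
contact_force: [0.1, 0.5, -0.0]
gripper_width: 0.0461
```

{"api": "carry_out", "payload": {"plan": [[[0,0,-0.01],[0,0,0],120],[[0,0,-0.02],[0,0,0],120],[[0,0,-0.03],[0,0,0],120],[[0,0,-0.03],[0,0,0],120],[[0,0,-0.03],[0,0,0],120],[[0,0,-0.03],[0,0,0],120],[[0,0,0],[0,0,0],120],[[0,0,0],[0,0,0],120]]}}

```text
time_s: 26.33
tcp_pos: [0.4535, -0.0337, 0.5021]
eef_rot: [179.9, 0.2, 168.5]
contact_force: [0.1, 0.2, -1.1]
gripper_width: 0.0469
```

Run:
```python
from h import *
b=snap('side','s7.png');a=cv2.imread('pics/s5.png')
f=lambda i:cv2.resize(i[170:245,265:330],None,fx=6,fy=6,interpolation=cv2.INTER_CUBIC)
cv2.imwrite('pics/c7.png',np.hstack([f(a),f(b)]))
s=r.get_state();print(s['contact_force'],s['tcp_pos'],s['gripper_width'])
```

```text
[-0.25558454 -0.01897373 -0.54202951] [ 0.45322189 -0.03369299  0.50045463] 0.04633836528559025
```

View pics/c7.png

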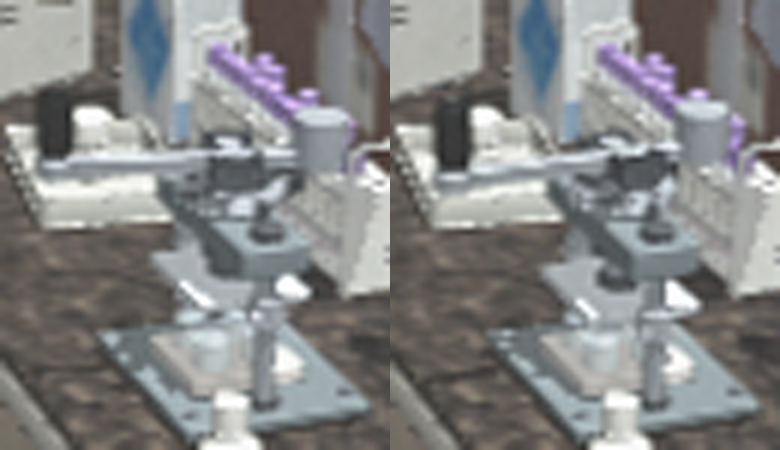

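Run:
```python
from h import *
C=np.array([.5645,-.0455])
for th in(-11.5,-8,-5,-2):
  d=np.array([np.cos(np.radians(th)),np.sin(np.radians(th))])
  for dz in(0,.007):
    P=proj('side',[[*(C-.112*d),.2075-dz*2],[*(C-.112*d),.151-dz*2],[*(C+.055*d),.185+dz]]);print(th,dz,((P-[265,170]+.5)*6-.5).round(0).tolist())
```

```text
-11.5 0 [[51.0, 93.0], [51.0, 179.0], [317.0, 116.0]]
-11.5 0.007 [[51.0, 115.0], [51.0, 200.0], [317.0, 105.0]]
-8 0 [[53.0, 97.0], [52.0, 183.0], [316.0, 114.0]]
-8 0.007 [[53.0, 119.0], [52.0, 204.0], [316.0, 104.0]]
-5 0 [[55.0, 100.0], [55.0, 187.0], [314.0, 113.0]]
-5 0.007 [[55.0, 122.0], [55.0, 208.0], [315.0, 102.0]]
-2 0 [[58.0, 103.0], [57.0, 190.0], [313.0, 111.0]]
-2 0.007 [[57.0, 125.0], [57.0, 211.0], [313.0, 101.0]]
```

The lever lies level in the socket and is let go: knob at crop (453,98) and weight at (703,105), both matching a level lever. The plate is down, the gripper is well clear, and nothing nearby has moved in this crop. I'll hand in the job.

```bash
python3 -c "
from plant import r
print(r.close_job())"
```

```text
the job is handed in; nothing more can be done
None
```

I laid the lever in the ratchet head's socket, let it go, and took it again by its knob. After a loose swing back anticlockwise (about 1 N), I made four clockwise swings and stopped when the force at the knob rose clearly. I then opened the fingers, backed away and handed the job in at about 26 s; it reported no verdict.

**First grasp:** I lifted too early because the fingers were still closing. The lever stayed put, and the second try held.

**Stoppers home:** Force at the knob was about 4–5.5 N while driving and about 9 N at the end, which fits the 7–11 N given for past home.

**Plate travel:** I could not measure it directly.
- Adding up the swings gives about 9.5 mm, or about 10.3 mm if the first swing gripped earlier than I assumed.
- The image matches before the last 5° of swing were rough: four gave 8.1–8.5 mm and one gave 10.7 mm. Those last 5° add under 0.3 mm.
- The rising force and most of these numbers put the plate past home and short of the 10.8 mm limit, but the 10.7 mm match disagrees.

**Lever and surroundings:** In the last side picture the lever lies level in the socket and the gripper is well clear. I saw no disturbance in that picture, but I did not measure how far the bystanders had moved.

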